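# Turn the vial nest block round the corner post and seat it on the end stop

## Robot

A 6-joint arm with a two-finger parallel gripper is mounted at the origin on a cart in front of the work surface, level with it; the furniture and walls round the work are solid. World frame = base frame: x ahead of the robot, y to its left, z up, the work surface at z = 0. Lengths are in m, angles in rad, forces in N, time in s.
With the tool pointing down it reaches from about 0.2 to 0.875 m from the base axis. Payload 3.4 kg.
Tool frame: the origin (TCP) lies midway between the tips of the shut fingers; the grasp point (between the pads) lies behind it (robot.hold_point_z is the z of the grasp point in the tool frame, in m); z points along the fingers, y is the line along which they close (so a half turn about z gives the same grasp; the last joint's range is limited). The gripper opens to 94 mm and grips with 3 to 60 N. Pads are 16 mm wide; open, the fingers measure 119 mm over their backs; the gripper's body (75 mm by 177 mm) begins 78 mm behind the grasp point.
Start: joints at [-1.328, 0.276, 1.505, -0, 1.361, -0.121], TCP at [0.205, -0.537, 0.205] pointing down, gripper open.
Joint ranges: [-2.89, 2.89], [-0.75, 2.08], [0.22, 2.7], [-1.18, 4.32], [0.11, 2.71], [-2.7, 2.7]. Speed limits (rad/s): [2.57, 2.57, 3.14, 3.14, 3.14, 3.14].

## Interface

Orientations are given as a unit quaternion [w, x, y, z].
In Python, from rig import robot, eyes gives the robot as it stands.
- The arm moves only by the tool apply_moves, never from a script. Its argument "increments" is a list of rows, each an object with "dp": the shift along the tool's x, y, z in m, a list of three; "spin": the turn about the tool's z in degrees. In form: [{"dp": [tx, ty, tz], "spin": spin}, ...]. A call has exactly 5 rows; each row shifts and turns the commanded pose from where the row before left it, along the tool's axes as they then stand; what a row does not reach is not made up. A row lasts 1/8 s, in which the tool goes at most 62.5 mm and 10.7 degrees, less where a joint would pass 70% of its speed; a pose out of reach is approached as far as the arm can. A call is refused whole if a number of a shift passes 0.0625 or a number of a turn 10.7, either way. A call with a gripper value outside its range is refused whole. "fingers" is the opening, from 0 (shut) to 1 (fully open), set as the call begins (left out, the last holds). The fingers move at their own pace and stop on an object; "grip_force" is the grip in N (left out, the last holds). Time passes only in rows, so rows that do not move let the fingers close, or fill a call up. It gives the time, the measured TCP pose, the force, the opening and the grip force at its end, in the units of the state.
- robot.sense(): the state, without advancing time (a new reading comes with each control period).
- eyes.camera(name): name is "side" or "top"; returns a dict with "pixels" (480x640x3 uint8, red, green, blue), "fx", "fy", "cx", "cy" (pixels), "cam_to_world" (4x4, takes a point from camera to world coordinates). Camera axes: x right, y down, z forward; pixel columns grow to the right and rows downward; lengths in m; the calibration is good to about 2 mm. A picture is of the moment at which its call begins. There is no depth.
- robot.hand_in(): hands the job in; it is judged then, once.
The state is a dict: "time_s": time; "joints": joint angles; "qvel": joint speeds; "tau": joint torques, N m; "tool_pos": TCP position; "tool_rot": TCP orientation; "wrist_force": force on the tool from outside, world axes, zero at the start; "moment": the same for the moment, N m; "grip_width": opening from 0.0 (shut) to 1.0 (fully open); "grasp_force": force on a finger pad.
Only numpy, scipy, OpenCV 4.12 (cv2) and the standard library are available. Lean on these libraries where they do the work, as an engineer would, in place of code of your own. Each camera call takes 0.05 s, during which the arm holds its last target. There are 200 camera calls.

## Task

Slide the square vial nest block, flat on the table, against the corner post at the end of the guide rail and keep pushing so that it pivots a quarter turn round the post and comes to lie along the rail with its slot facing the end stop. Then slide it along the rail until the slot is fully home on the stop's key, and press it there gently but surely, with about 10 N: the stop is only clamped and must not be shoved along. Keep the block on the table, never force it, leave the things round about alone, and let go at the end.

Things in the scene. Friction and masses are not known exactly. Their poses are not given: they have to be found in the camera images.
- nest_block: Square white plastic vial nest block, 90 x 90 x 28 mm, 0.21 to 0.42 kg, loose on the table, four wells (24 wide, 18 deep) in its top. Origin: middle of its underside; x, y parallel to its sides, z up. At the start its +x side faces the post, 5 to 30 mm short of it; the post stands opposite the end of that side near the -y corner. Pushed at the other end, it turns clockwise seen from above.
- slot_mouth (a point): Mouth of the block's slot: an upright slot 18 mm wide (along the block's x), 10 mm deep, through the full height, in the middle of the block's +y side. This point lies on the plane of that side, 12 mm above the underside; axes as the block. At the start the slot faces across the rail's line, away from the rail; after the turn it faces the end stop and the +x side lies on the rail.
- guide_rail: Fixed aluminium guide rail, 128 mm long, 16 mm wide, 20 mm high, screwed to the table. Origin: on the table under the corner post's axis; x runs along the rail from the post to the end stop, y across it towards the block's side, z up. Its guide face is the plane y = +8 mm, from x = 0 to 128 mm. A block flush on it has its middle at y = 53 mm.
- corner_post: Fixed upright steel round post, 16 mm in diameter, 42 mm high, at the free end of the guide rail, standing tangent to the guide face. Origin: on its axis at the table.
- end_stop: Grey end stop across the rail: a plate 10 mm thick, 78 mm wide, up to 24 mm high, riding on the rail with a black thumb screw (44 mm high) and holding there only by friction: it slips if pushed with more than about 12 N. Its face is 102 to 116 mm from the post's axis. A steel key 12 mm wide, 4 to 20 mm high, stands 8 mm out of the face. Origin: on the face above the table, under the key's root; axes as the rail.
- stop_face (a point): Point on the end stop's seating face at the root of its key, 12 mm above the table, 53 mm across from the post's axis; axes as the guide rail (x points into the stop). The block is home when slot_mouth meets this point.
- open_vial: Bystander: clear glass vial without a cap, 22 mm wide, 50 mm high, standing behind the rail's line near the block. Origin: centre of its underside.
- crimp_die: Bystander: black stepped round die with a short stem on top, 32 mm wide, 39 mm high, behind the post. Origin: centre of its underside.
- metal_insert: Bystander: grey stepped metal insert with a bore, 34 mm wide, 25 mm high, behind the rail. Origin: centre of its underside.

How it is judged:
On the way, in this order (a step that is already met when the one before it is completed fails the run):
1. the block, pushed against the corner post, is half way through its quarter turn (20 to 70 degrees) (contact force between nest_block and corner_post above 0.3 N and angle between the x axis of nest_block and the x axis of guide_rail, either way round above 0.35 rad and angle between the x axis of nest_block and the y axis of guide_rail, either way round above 0.35 rad), for 0.1 s.
2. the block has made its quarter turn and lies along the rail with its slot towards the stop (angle between the x axis of nest_block and the y axis of guide_rail, either way round below 0.12 rad and x of slot_mouth in the frame of stop_face above -0.085 m and y of slot_mouth in the frame of stop_face below 0.01 m), for 0.1 s.
3. the block is pressed home against the end stop with at least 5 N (contact force between nest_block and end_stop above 5 N and x of slot_mouth in the frame of stop_face above -0.003 m), for 0.2 s.
At the end, for the whole second after the job is handed in: The block lies flat and at rest on the table along the rail, a quarter turn from its start, square to the rail within 0.05 rad, with its slot on the stop's key: slot_mouth within 3 mm of stop_face both along and across the rail; the stop is where it was (within 1.5 mm) (x of slot_mouth in the frame of stop_face above -0.003 m and y of slot_mouth in the frame of stop_face between -0.003 and 0.003 m and angle between the x axis of nest_block and the y axis of guide_rail, either way round below 0.05 rad and height (world z) of nest_block below 0.003 m and angle between nest_block's own z axis and vertical below 0.04 rad and linear speed of nest_block below 0.01 m/s); the robot touches nothing.
It fails at once if the end stop is shoved more than 1.5 mm from where it was set (distance of stop_face from where it was at the start of the episode above 0.0015 m).
It fails at once if the block is forced: more than 30 N against the post, rail and stop together (contact force between nest_block and guide_rail above 30 N).
It fails at once if the block is lifted or tipped off the table (height (world z) of nest_block above 0.01 m or angle between nest_block's own z axis and vertical above 0.2 rad).
It fails at once if a bystander is disturbed (moved 15 mm or more) (distance of any of open_vial, crimp_die, metal_insert from where it was at the start of the episode above 0.015 m).
It also fails if it takes over 72 s, if anything falls off the work surface, if the arm or the gripper's body presses on something with over 40 N, if the wrist force passes 120 N, or if a joint passes its speed limit or range.

## Working session

There is one attempt and no reset: what is moved stays moved. The work goes in short steps, Python scripts to look and compute and a tool call to move; the robot and the scene stay as the last step left them, time stands still between calls to the robot, and variables do not carry over. Pictures are saved under pics/ and viewed, at most 10 in all, crops included, and the job is handed in when it is done.

Besides the shell and the picture viewer there is one more tool, called after ">>>" as name(argument=value, ...) on one line, values as JSON. apply_moves: Moves the arm, as the interface text tells. Its arguments: {"type":"object","properties":{"increments":{"type":"array","items":{"type":"object","properties":{"dp":{"type":"array","items":{"type":"number"}},"spin":{"type":"number"}}}},"fingers":{"type":"number"},"grip_force":{"type":"number"}},"required":["increments"]}

```bash
ls; mkdir -p pics; python3 - <<'E'
from rig import robot, eyes
import cv2
s=robot.sense(); print(s, robot.hold_point_z)
for n in("top","side"):
    c=eyes.camera(n); cv2.imwrite(f"pics/{n}0.png",c["pixels"][...,::-1]); print(n,c["fx"],c["fy"],c["cx"],c["cy"],c["cam_to_world"])
E
```

```text
pics
{'time_s': 0.0, 'joints': array([-1.32801905e+00,  2.76565780e-01,  1.50607566e+00, -2.34142736e-05,
        1.36069880e+00, -1.20974216e-01]), 'qvel': array([ 0.0007586 ,  0.00099791,  0.00107112, -0.00049705,  0.00033656,
       -0.00014266]), 'tau': array([-9.78415192e-04, -4.04586697e+01, -2.37230569e+01,  7.01080612e-02,
        3.43729171e-02, -1.30702751e-04]), 'tool_pos': array([ 0.20444286, -0.53684131,  0.20464431]), 'tool_rot': array([-8.71477411e-04,  9.83505329e-01,  1.80877043e-01, -6.46088532e-05]), 'wrist_force': array([ 0.04228933, -0.07074432, -0.53998005]), 'moment': array([-0.00543643, -0.01466745,  0.01693469]), 'grasp_force': 0.0, 'grip_width': 1.0013252682438332} -0.0188
top 501.00495089106914 501.00495089106914 325.7279441336691 235.95363895086535 [[-0.02765782 -0.98952106  0.14171494  0.40865975]
 [-0.99869978  0.03342662  0.03848917 -0.42287855]
 [-0.0428229  -0.14046615 -0.98915897  0.86420183]
 [ 0.          0.          0.          1.        ]]
side 595.5899535575916 595.5899535575916 320.74765129627514 233.1921026563813 [[-0.96221322 -0.21447928  0.1677628   0.37955685]
 [-0.27217831  0.77577033 -0.56929726  0.07920086]
 [-0.00804294 -0.59344674 -0.80483307  0.71497232]
 [ 0.          0.          0.          1.        ]]
```

View pics/top0.png

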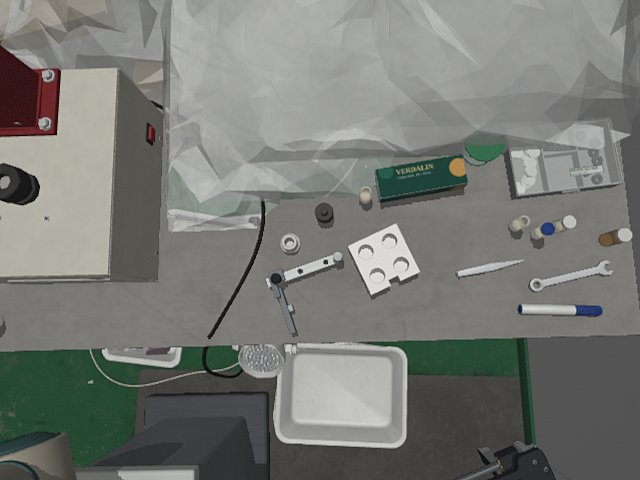

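View pics/side0.png

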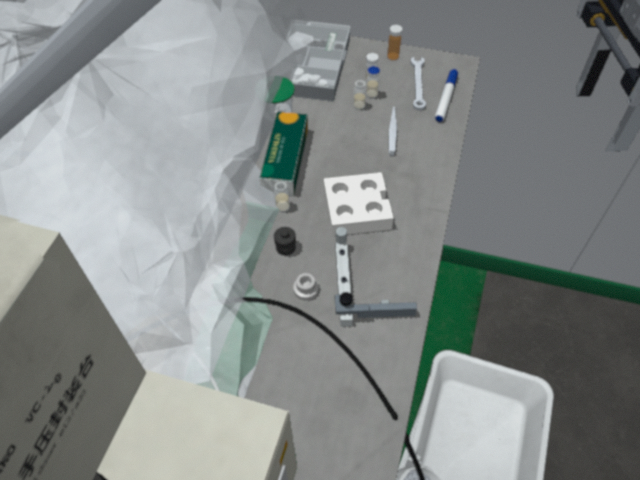

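The top view shows the block at about (384,260) with its slot at (393,288) facing down, and the post at (338,257). The rail runs left to the thumb screw at (276,279), and the stop plate reaches to (292,333). The vial is at (365,196), the die at (324,212) and the insert at (290,243). Next I'll measure these.

```bash
cat > h.py <<'E'
from rig import robot, eyes
import cv2, numpy as np
def ray(c,uv,z):
    uv=np.atleast_2d(np.asarray(uv,float)); M=c["cam_to_world"]
    d=np.c_[(uv[:,0]-c["cx"])/c["fx"],(uv[:,1]-c["cy"])/c["fy"],np.ones(len(uv))]@M[:3,:3].T
    return (M[:3,3]+d*((z-M[2,3])/d[:,2])[:,None])[:,:2]
def white(c,box,lo):
    x0,y0,x1,y1=box; hsv=cv2.cvtColor(c["pixels"],cv2.COLOR_RGB2HSV)
    m=np.zeros((480,640),np.uint8); m[y0:y1,x0:x1]=cv2.inRange(hsv,(0,0,lo),(180,40,255))[y0:y1,x0:x1]
    k=max(cv2.findContours(m,cv2.RETR_EXTERNAL,cv2.CHAIN_APPROX_NONE)[0],key=cv2.contourArea)
    return m,k[:,0]
def block(c,box,lo=225):
    m,k=white(c,box,lo); p=ray(c,k,0.028)*1000
    return cv2.minAreaRect(p.astype(np.float32)),k
E
python3 - <<'E'
from h import *
out=[]
for n,b in(("top",(340,215,425,305)),("side",(315,165,400,240))):
    c=eyes.camera(n); 
    for lo in(215,230,240):
        r,k=block(c,b,lo); print(n,lo,r,"corners",cv2.boxPoints(r).round(1).tolist())
    x0,y0,x1,y1=(255,215,435,345) if n=="top" else (270,165,430,335)
    im=cv2.resize(c["pixels"][y0:y1,x0:x1,::-1],None,fx=2 if n=="x" else 3.4,fy=3.4 if n!="x" else 2,interpolation=cv2.INTER_CUBIC)
    out.append(im); cv2.imwrite(f"pics/crop_{n}.png",im); print(im.shape)
E
```

```text
top 215 ((487.3740539550781, -485.29534912109375), (87.49800109863281, 88.36067199707031), 23.484689712524414) corners [[429.6000061035156, -462.20001220703125], [464.8999938964844, -543.2999877929688], [545.0999755859375, -508.3999938964844], [509.8999938964844, -427.29998779296875]]
top 230 ((430.65826416015625, -462.6156921386719), (0.0, 0.0), 0.0) corners [[430.70001220703125, -462.6000061035156], [430.70001220703125, -462.6000061035156], [430.70001220703125, -462.6000061035156], [430.70001220703125, -462.6000061035156]]Traceback (most recent call last):
  File "<stdin>", line 6, in <module>
  File "h.py", line 13, in block
    m,k=white(c,box,lo); p=ray(c,k,0.028)*1000
        ~~~~~^^^^^^^^^^
  File "h.py", line 10, in white
    k=max(cv2.findContours(m,cv2.RETR_EXTERNAL,cv2.CHAIN_APPROX_NONE)[0],key=cv2.contourArea)
ValueError: max() iterable argument is empty
```

```bash
python3 - <<'E'
from h import *
for n,b in(("top",(340,215,425,305)),("side",(315,165,400,240))):
    c=eyes.camera(n); 
    for lo in(180,200,215):
        r,k=block(c,b,lo); print(n,lo,r,"corners",cv2.boxPoints(r).round(1).tolist())
    x0,y0,x1,y1=(255,225,435,345) if n=="top" else (270,165,430,335)
    cv2.imwrite(f"pics/crop_{n}.png",cv2.resize(c["pixels"][y0:y1,x0:x1,::-1],None,fx=(4 if n=="top" else 3.5),fy=(4 if n=="top" else 3.5),interpolation=cv2.INTER_CUBIC))
E
```

```text
top 180 ((487.4910583496094, -485.2165832519531), (90.279541015625, 89.74345397949219), 23.48688507080078) corners [[428.20001220703125, -462.1000061035156], [464.0, -544.4000244140625], [546.7999877929688, -508.3999938964844], [511.0, -426.1000061035156]]
top 200 ((487.5476989746094, -485.2183837890625), (88.8847885131836, 88.43598937988281), 23.43355941772461) corners [[429.20001220703125, -462.29998779296875], [464.3999938964844, -543.5], [545.9000244140625, -508.1000061035156], [510.70001220703125, -427.0]]
top 215 ((487.4515075683594, -485.2618103027344), (87.32919311523438, 88.36067199707031), 23.484676361083984) corners [[429.79998779296875, -462.1000061035156], [465.0, -543.2000122070312], [545.0999755859375, -508.3999938964844], [509.8999938964844, -427.29998779296875]]
side 180 ((488.3790283203125, -485.6900939941406), (91.1413345336914, 91.43553161621094), 23.53131866455078) corners [[428.29998779296875, -462.0], [464.8999938964844, -545.7999877929688], [548.4000244140625, -509.3999938964844], [511.8999938964844, -425.6000061035156]]
side 200 ((488.2730407714844, -485.58770751953125), (89.77442169189453, 89.47637176513672), 23.387344360351562) corners [[429.29998779296875, -462.29998779296875], [464.79998779296875, -544.5], [547.2000122070312, -508.79998779296875], [511.70001220703125, -426.70001220703125]]
side 215 ((488.2673645019531, -485.5513000488281), (88.39531707763672, 87.81803131103516), 23.37363624572754) corners [[430.29998779296875, -462.79998779296875], [465.1000061035156, -543.4000244140625], [546.2999877929688, -508.29998779296875], [511.3999938964844, -427.70001220703125]]
```

View pics/crop_top.png

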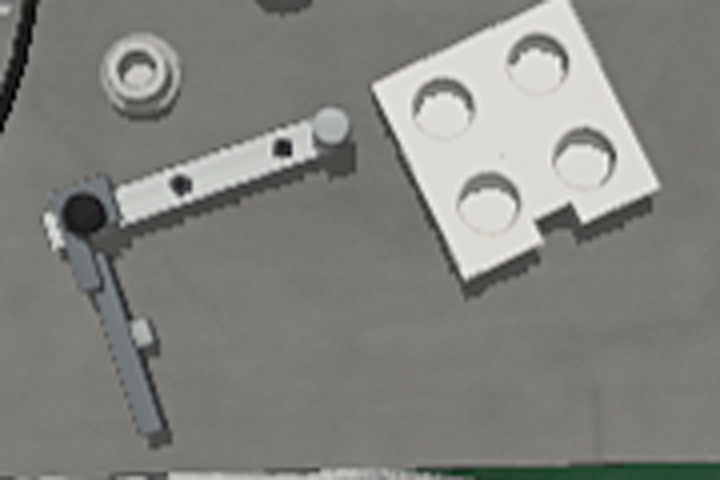

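View pics/crop_side.png

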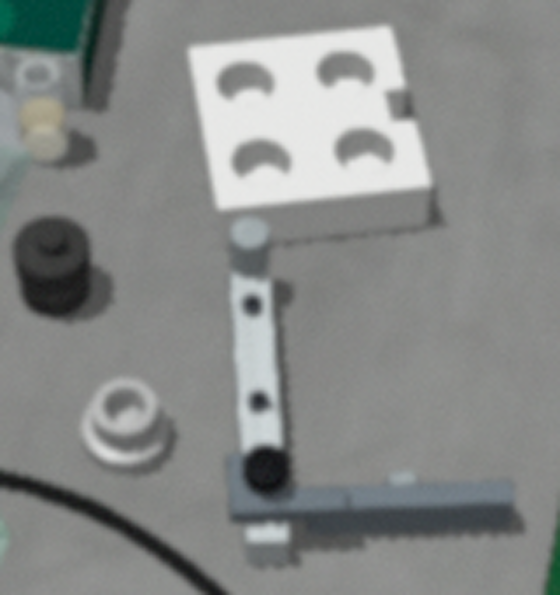

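The close-up crops show the post top at top pixel (338,256.5) and side pixel (341.4,231.6). The rail holes are at (325.8,261.8) and (300.3,271), the plate's key-side edge runs from (281,289) to (296,333), and the key is at about (291,308).

```bash
python3 - <<'E'
from h import *
ct=eyes.camera("top"); cs=eyes.camera("side")
T=lambda u,v:(255+(u+.5)/4-.5,225+(v+.5)/4-.5); S=lambda u,v:(270+(u+.5)/3.5-.5,165+(v+.5)/3.5-.5)
p=lambda c,q,z:(ray(c,q,z)[0]*1000).round(1)
print("post",p(ct,T(332,126),.042),p(cs,S(250,233),.042))
print("holes",p(ct,T(283,147),.02),p(ct,T(181,184),.02),p(cs,S(252,304),.02),p(cs,S(259,401),.02))
print("screw",p(ct,T(84,213),.044),p(cs,S(266,467),.044))
print("plate key edge",p(ct,T(104,257),.024),p(ct,T(166,430),.024), p(cs,S(290,489),.024),p(cs,S(512,482),.024))
print("key",p(ct,T(143,333),.02),p(cs,S(402,477),.02))
print("vial",p(ct,(365,190),.05),"die",p(ct,(324,208),.039),"insert",p(ct,(290,241),.025))
E
```

```text
post [ 492.2 -409.6] [ 493.2 -407.8]
holes [ 486.2 -388.2] [ 471.9 -344.7] [ 487.1 -389.3] [ 472.8 -345.3]
screw [ 459.4 -306.7] [ 459.9 -303.5]
plate key edge [ 442. -312.] [ 370.  -336.7] [ 451.2 -308.1] [ 370.9 -333.6]
key [ 410.  -327.4] [ 411.7 -326.9]
vial [ 600.1 -458.5] die [ 574.4 -389.2] insert [ 522.3 -329.4]
```

The scene model, in mm:
- **Post:** (492.7, -408.7). The rail runs along (-0.309, 0.951).
- **Stop face:** about 108 from the post axis.
- **Block:** centre (488, -485.4), with bx at 113.4° and a 15 mm gap to the post.

I'll go behind the block's -x side with shut fingers.

>>> apply_moves(fingers=0, grip_force=10, increments=[{"dp":[0.028,0.012,0.01],"spin":0},{"dp":[0.028,0.012,0.01],"spin":0},{"dp":[0.028,0.012,0.01],"spin":0},{"dp":[0.028,0.012,0.01],"spin":0},{"dp":[0.028,0.012,0.01],"spin":0}])

```text
time_s: 0.98
tool_pos: [0.3578, -0.5437, 0.1551]
tool_rot: [0.0, 0.983, 0.181, -0.0]
wrist_force: [0.4, 0.2, 0.6]
grip_width: 0.506
grasp_force: 0.0
```

>>> apply_moves(increments=[{"dp":[0.028,0.012,0.01],"spin":0},{"dp":[0.028,0.012,0.01],"spin":0},{"dp":[0.028,0.012,0.01],"spin":0},{"dp":[0.028,0.012,0.01],"spin":0},{"dp":[0.028,0.012,0.01],"spin":-2.5}])

```text
time_s: 1.6
tool_pos: [0.5099, -0.5499, 0.1049]
tool_rot: [-0.0, 0.979, 0.203, -0.0]
wrist_force: [0.4, -0.5, -0.5]
grip_width: 0.012
grasp_force: 0.0
```

>>> apply_moves(increments=[{"dp":[0,0,0.02],"spin":0},{"dp":[0,0,0.02],"spin":0},{"dp":[0,0,0.0],"spin":0},{"dp":[0,0,0.0],"spin":0},{"dp":[0,0,0.0],"spin":0}])

```text
time_s: 2.22
tool_pos: [0.5093, -0.5507, 0.0669]
tool_rot: [0.001, 0.979, 0.202, 0.0]
wrist_force: [-0.3, -0.1, -0.4]
grip_width: 0.003
grasp_force: 0.0
```

>>> apply_moves(increments=[{"dp":[0,0,0.02],"spin":0},{"dp":[0,0,0.02],"spin":0},{"dp":[0,0,0.015],"spin":0},{"dp":[0,0,0.002],"spin":0},{"dp":[0,0,0.0],"spin":0}])

```text
time_s: 2.85
tool_pos: [0.5093, -0.5503, 0.0091]
tool_rot: [0.0, 0.979, 0.202, 0.0]
wrist_force: [-0.1, 0.1, 0.4]
grip_width: 0.006
grasp_force: 0.0
```

>>> apply_moves(increments=[{"dp":[0,-0.004,0],"spin":0},{"dp":[0,-0.004,0],"spin":0},{"dp":[0,-0.004,0],"spin":0},{"dp":[0,-0.004,0],"spin":0},{"dp":[0,-0.004,0],"spin":0}])

```text
time_s: 3.48
tool_pos: [0.5015, -0.5322, 0.0091]
tool_rot: [0.001, 0.979, 0.202, 0.0]
wrist_force: [0.8, -2.6, 1.1]
grip_width: 0.006
grasp_force: 1.3
```

```bash
cat > st.py <<'E'
from h import *
P=np.array([492.7,-408.7]); ex=np.array([-.309,.951]); ey=np.array([-.951,-.309])
def rep(box=None):
    s=robot.sense(); t=s["tool_pos"]*1000; d=t[:2]-P
    print("t",s["time_s"],"tool",t.round(1),"rail",(d@ex).round(1),(d@ey).round(1),"F",s["wrist_force"].round(2),"Frail",(s["wrist_force"][:2]@ex).round(2),(s["wrist_force"][:2]@ey).round(2))
    for n in("top","side"):
        c=eyes.camera(n); hsv=cv2.cvtColor(c["pixels"],cv2.COLOR_RGB2HSV); m=cv2.inRange(hsv,(0,0,195),(180,40,255))
        # restrict to the work zone at block-top height (world window)
        v,u=np.nonzero(m); w=ray(c,np.c_[u,v],.028)*1000; e=np.c_[(w-P)@ex,(w-P)@ey]
        bad=(e[:,0]<-150)|(e[:,0]>104)|(e[:,1]<-70)|(e[:,1]>150)|((abs(e[:,1])<9.5)&(e[:,0]>-9)&0); m[v[bad],u[bad]]=0
        m=cv2.morphologyEx(m,cv2.MORPH_OPEN,np.ones((5,5)))
        k=max(cv2.findContours(m,cv2.RETR_EXTERNAL,cv2.CHAIN_APPROX_NONE)[0],key=cv2.contourArea)[:,0]
        w=ray(c,k,.028)*1000; e=np.c_[(w-P)@ex,(w-P)@ey].astype(np.float32); r=cv2.minAreaRect(e)
        print(n,"block centre rail",np.round(r[0],1),"size",np.round(r[1],1),"ang",round(r[2],1))
if __name__=="__main__": rep()
E
python3 st.py
```

```text
t 3.475 tool [ 501.5 -532.2    9.1] rail -120.2 29.8 F [ 0.83 -2.58  1.14] Frail -2.71 0.01
top block centre rail [ 59.  243.7] size [39.1 99.2] ang 68.8
side block centre rail [ -93.8 -362.5] size [473.4 342.1] ang 54.2
```

>>> apply_moves(increments=[{"dp":[0,-0.002,0],"spin":0},{"dp":[0,-0.002,0],"spin":0},{"dp":[0,-0.001,0],"spin":0},{"dp":[0,0,0],"spin":0},{"dp":[0,0,0],"spin":0}])

```text
time_s: 4.2
tool_pos: [0.4993, -0.5274, 0.0088]
tool_rot: [0.001, 0.979, 0.202, 0.0]
wrist_force: [1.6, -3.2, 3.1]
grip_width: 0.006
grasp_force: 2.0
```

```bash
sed -i 's/|((abs.*&0); m\[v/; m[v/' st.py; python3 st.py
```

```text
t 4.2 tool [ 499.3 -527.4    8.8] rail -115.0 30.4 F [ 1.58 -3.19  3.11] Frail -3.52 -0.51
top block centre rail [-20.3  13.7] size [18.8 51. ] ang 4.5
side block centre rail [-55.9  15.3] size [90.7 63.2] ang 4.8
```

>>> apply_moves(increments=[{"dp":[-0.001,-0.003,0],"spin":0.5},{"dp":[-0.0055,-0.003,0],"spin":3},{"dp":[-0.0055,-0.0025,0],"spin":3},{"dp":[-0.0055,-0.0025,0],"spin":3},{"dp":[-0.0055,-0.0025,0],"spin":3}])

```text
time_s: 4.92
tool_pos: [0.4724, -0.5244, 0.0088]
tool_rot: [0.003, 0.996, 0.094, -0.0]
wrist_force: [0.1, -7.9, 1.3]
grip_width: 0.008
grasp_force: 4.0
```

```bash
python3 st.py
```

```text
t 4.925 tool [ 472.4 -524.4    8.8] rail -103.7 55.0 F [ 0.12 -7.88  1.27] Frail -7.53 2.32
top block centre rail [-9.3 44.1] size [69.1 15.5] ang 80.7
side block centre rail [-46.9  39.6] size [89.5 90.4] ang 80.1
```

>>> apply_moves(increments=[{"dp":[-0.0055,-0.0022,0],"spin":3},{"dp":[-0.0055,-0.0022,0],"spin":3},{"dp":[-0.0055,-0.0022,0],"spin":3},{"dp":[-0.0055,-0.0022,0],"spin":3},{"dp":[-0.0055,-0.0022,0],"spin":3}])

```text
time_s: 5.65
tool_pos: [0.4439, -0.5147, 0.0087]
tool_rot: [0.002, 0.999, -0.037, -0.0]
wrist_force: [0.5, -6.4, 2.9]
grip_width: 0.007
grasp_force: 3.1
```

```bash
python3 st.py
```

```text
t 5.65 tool [ 443.9 -514.7    8.7] rail -85.7 79.2 F [ 0.52 -6.42  2.88] Frail -6.27 1.49
top block centre rail [44.5  0.9] size [12.8 36. ] ang 88.7
side block centre rail [-32.9  48.3] size [90.1 86.6] ang 64.2
```

>>> apply_moves(increments=[{"dp":[-0.0055,-0.0022,0],"spin":3},{"dp":[-0.0055,-0.0022,0],"spin":3},{"dp":[-0.0055,-0.0022,0],"spin":3},{"dp":[-0.0055,-0.0022,0],"spin":3},{"dp":[-0.0055,-0.0022,0],"spin":3}])

```text
time_s: 6.38
tool_pos: [0.4188, -0.4981, 0.0086]
tool_rot: [0.001, 0.986, -0.167, -0.0]
wrist_force: [-0.4, -4.6, 2.9]
grip_width: 0.01
grasp_force: 2.2
```

>>> apply_moves(increments=[{"dp":[-0.0055,-0.0022,0],"spin":3},{"dp":[-0.0055,-0.0022,0],"spin":3},{"dp":[-0.0055,-0.0022,0],"spin":3},{"dp":[-0.0055,-0.0022,0],"spin":3},{"dp":[-0.0055,-0.0022,0],"spin":3}])

```text
time_s: 7.0
tool_pos: [0.3981, -0.4751, 0.0081]
tool_rot: [-0.0, 0.956, -0.295, -0.001]
wrist_force: [-0.3, -3.8, 1.9]
grip_width: 0.005
grasp_force: 1.4
```

```bash
python3 st.py
```

```text
t 7.0 tool [ 398.1 -475.1    8.1] rail -33.9 110.4 F [-0.34 -3.77  1.93] Frail -3.48 1.49
top block centre rail [43.5  0.9] size [12.8 33.9] ang 88.7
side block centre rail [-0.5 47.8] size [91.1 67.2] ang 31.3
```

>>> apply_moves(increments=[{"dp":[-0.0055,-0.0022,0],"spin":3},{"dp":[-0.0055,-0.0022,0],"spin":3},{"dp":[-0.0055,-0.0022,0],"spin":3},{"dp":[-0.0055,-0.0022,0],"spin":3},{"dp":[-0.0055,-0.0022,0],"spin":3}])

```text
time_s: 7.72
tool_pos: [0.3844, -0.4479, 0.0076]
tool_rot: [-0.001, 0.909, -0.416, -0.002]
wrist_force: [-0.8, -1.7, 0.3]
grip_width: 0.006
grasp_force: 0.6
```

```bash
python3 st.py; python3 -c "
from h import *
c=eyes.camera('side');cv2.imwrite('pics/s1.png',cv2.resize(c['pixels'][150:350,240:460,::-1],None,fx=3,fy=3))"
```

```text
t 7.725 tool [ 384.4 -447.9    7.6] rail -3.8 115.1 F [-0.79 -1.75  0.29] Frail -1.42 1.29
top block centre rail [44.5  0.9] size [12.8 36. ] ang 88.7
side block centre rail [12.6 38. ] size [91.8 52.6] ang 14.3
```

View pics/s1.png

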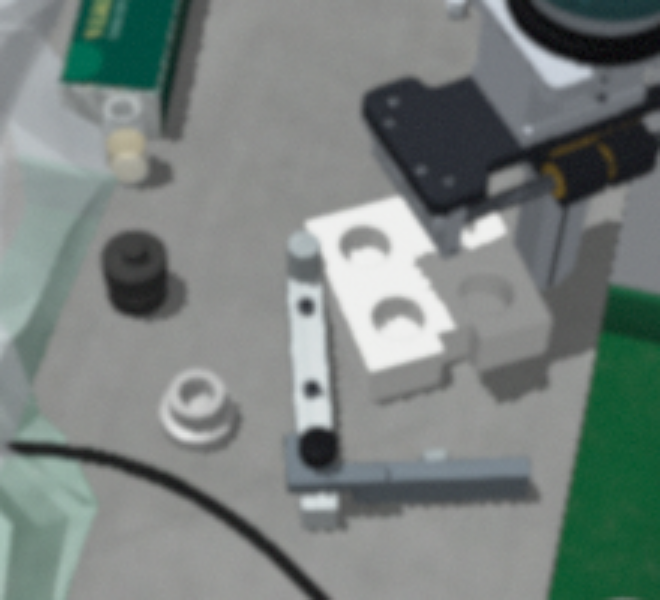

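The side view shows the block about 14° short of square, touching the post. The stop and bystanders are undisturbed. I'll move the pusher further along the face for more leverage.

>>> apply_moves(increments=[{"dp":[-0.006,0.006,0],"spin":3},{"dp":[-0.006,0.001,0],"spin":4},{"dp":[-0.008,0,0],"spin":4},{"dp":[-0.009,0,0],"spin":4},{"dp":[0,0,0],"spin":4}])

```text
time_s: 8.5
tool_pos: [0.3628, -0.4283, 0.0078]
tool_rot: [-0.001, 0.828, -0.561, -0.002]
wrist_force: [1.2, -0.4, 0.9]
grip_width: 0.005
grasp_force: 0.0
```

```bash
python3 st.py
```

```text
t 8.5 tool [ 362.8 -428.3    7.8] rail 21.5 129.6 F [ 1.19 -0.41  0.87] Frail -0.76 -1.0
top block centre rail [16.6 23.7] size [87.8 19.5] ang 16.1
side block centre rail [11.8 41.2] size [91.  59.4] ang 16.2
```

>>> apply_moves(increments=[{"dp":[-0.003,-0.004,0],"spin":1},{"dp":[-0.003,-0.004,0],"spin":1},{"dp":[-0.001,-0.003,0],"spin":1},{"dp":[-0.001,-0.003,0],"spin":1},{"dp":[-0.001,-0.002,0],"spin":0}])

```text
time_s: 9.22
tool_pos: [0.37, -0.4152, 0.0081]
tool_rot: [0.002, 0.809, -0.587, -0.005]
wrist_force: [-14.8, -1.6, 5.3]
grip_width: 0.009
grasp_force: 7.1
```

```bash
python3 st.py
```

```text
t 9.225 tool [ 370.  -415.2    8.1] rail 31.7 118.7 F [-14.8   -1.65   5.31] Frail 3.01 14.59
top block centre rail [-22.2  44.9] size [34.9 39.7] ang 70.3
side block centre rail [12.3 34.1] size [91.1 49.6] ang 9.6
```

```bash
python3 -c "
from h import *
c=eyes.camera('side');a=cv2.resize(c['pixels'][180:330,300:450,::-1],None,fx=2.6,fy=2.6,interpolation=2)
c=eyes.camera('top');b=cv2.resize(c['pixels'][210:360,255:405,::-1],None,fx=2.6,fy=2.6,interpolation=2)
cv2.imwrite('pics/s2.png',np.hstack([a,b]))
print(robot.sense()['wrist_force'])"
```

```text
[-13.29439614  -2.13475069   5.09122687]
```

View pics/s2.png

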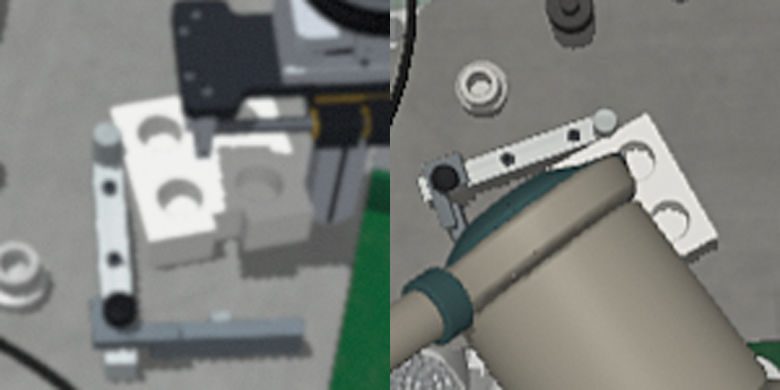

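The block is at about -80° and still on the post, but the finger has too little lever arm: it reads 14 N, with a downward drag. I'll back off, move further out along the face and push again.

>>> apply_moves(increments=[{"dp":[0,0.008,0],"spin":0},{"dp":[0,0.006,-0.002],"spin":0},{"dp":[-0.01,0,-0.001],"spin":0},{"dp":[-0.007,0,0],"spin":0},{"dp":[0,0,0],"spin":0}])

```text
time_s: 10.05
tool_pos: [0.3568, -0.4036, 0.0115]
tool_rot: [-0.0, 0.808, -0.589, -0.0]
wrist_force: [0.3, 0.1, 0.1]
grip_width: 0.004
grasp_force: 0.0
```

```bash
python3 st.py
```

```text
t 10.05 tool [ 356.8 -403.6   11.5] rail 46.9 127.7 F [0.28 0.14 0.08] Frail 0.04 -0.31
top block centre rail [ 8.9 55.3] size [88.9 89. ] ang 9.8
side block centre rail [11.8 37.4] size [91.1 56.2] ang 10.0
```

>>> apply_moves(increments=[{"dp":[0.009,-0.002,0],"spin":0},{"dp":[0,-0.004,0],"spin":0},{"dp":[0,-0.003,0],"spin":0},{"dp":[0,-0.002,0],"spin":0},{"dp":[0,-0.002,0],"spin":0}])

```text
time_s: 10.78
tool_pos: [0.3694, -0.4085, 0.0113]
tool_rot: [0.001, 0.809, -0.588, -0.003]
wrist_force: [-9.2, -1.6, 3.4]
grip_width: 0.002
grasp_force: 4.6
```

>>> apply_moves(increments=[{"dp":[0,-0.001,0],"spin":0},{"dp":[0,-0.001,0],"spin":0},{"dp":[0,-0.001,0],"spin":0},{"dp":[0,-0.001,0],"spin":0},{"dp":[0,0,0],"spin":0}])

```text
time_s: 11.4
tool_pos: [0.3703, -0.4066, 0.0113]
tool_rot: [0.002, 0.809, -0.587, -0.005]
wrist_force: [-13.9, -0.9, 7.3]
grip_width: 0.004
grasp_force: 6.8
```

```bash
python3 st.py
```

```text
t 11.4 tool [ 370.3 -406.6   11.3] rail 39.8 115.7 F [-13.88  -0.9    7.3 ] Frail 3.43 13.48
top block centre rail [-12.6  46.6] size [43.3 45.4] ang 5.4
side block centre rail [11.6 32.8] size [91.3 49.2] ang 6.0
```

Pushing here works, with the block now at -84°, but it takes a lot of force. Pushing on the -y side near its outer corner along the rail gives a better lever, so I'll go round there.

>>> apply_moves(increments=[{"dp":[0,0.01,0],"spin":0},{"dp":[0.002,0.012,0],"spin":0},{"dp":[0.03,0.0,0],"spin":0},{"dp":[0.035,0,0],"spin":0},{"dp":[0.035,0,0],"spin":0}])

```text
time_s: 12.12
tool_pos: [0.3866, -0.5132, 0.0116]
tool_rot: [-0.0, 0.808, -0.589, 0.001]
wrist_force: [-0.6, -0.6, -0.3]
grip_width: 0.005
grasp_force: 0.0
```

>>> apply_moves(increments=[{"dp":[0.006,-0.01,0],"spin":0},{"dp":[0,-0.015,0],"spin":0},{"dp":[0,-0.015,0.002],"spin":0},{"dp":[0,0,0],"spin":0},{"dp":[0,0,0],"spin":0}])

```text
time_s: 12.75
tool_pos: [0.4261, -0.5044, 0.0095]
tool_rot: [0.0, 0.809, -0.588, -0.0]
wrist_force: [0.8, -0.1, 1.1]
grip_width: 0.002
grasp_force: 0.0
```

```bash
python3 st.py
```

```text
t 12.75 tool [ 426.1 -504.4    9.5] rail -70.4 92.9 F [ 0.79 -0.09  1.14] Frail -0.33 -0.72
top block centre rail [ 6.6 82. ] size [88.6 32.9] ang 6.7
side block centre rail [ 9.5 53.7] size [90.8 90.9] ang 5.9
```

>>> apply_moves(increments=[{"dp":[-0.008,-0.006,0],"spin":0},{"dp":[-0.008,0,0],"spin":0},{"dp":[-0.006,0,0],"spin":0},{"dp":[-0.004,0,0],"spin":0},{"dp":[-0.004,0,0],"spin":0}])

```text
time_s: 13.48
tool_pos: [0.4225, -0.4754, 0.0097]
tool_rot: [0.001, 0.808, -0.589, 0.001]
wrist_force: [-0.7, -2.6, -0.3]
grip_width: 0.007
grasp_force: 0.8
```

>>> apply_moves(increments=[{"dp":[-0.002,0,0],"spin":0},{"dp":[-0.002,0,0],"spin":0},{"dp":[-0.002,0,0],"spin":0},{"dp":[-0.002,0,0],"spin":0},{"dp":[0,0,0],"spin":0}])

```text
time_s: 14.1
tool_pos: [0.4202, -0.4676, 0.0097]
tool_rot: [0.0, 0.808, -0.589, 0.0]
wrist_force: [-1.4, -3.9, 1.3]
grip_width: 0.006
grasp_force: 1.6
```

```bash
python3 st.py
```

```text
t 14.1 tool [ 420.2 -467.6    9.7] rail -33.6 87.2 F [-1.38 -3.85  1.28] Frail -3.23 2.5
top block centre rail [35.1 72.2] size [50.4 61. ] ang 89.2
side block centre rail [22.1 45.9] size [104.8  89.1] ang 87.5
```

>>> apply_moves(increments=[{"dp":[0.006,0,0],"spin":0},{"dp":[0.002,-0.012,0],"spin":0},{"dp":[0,-0.015,0],"spin":0},{"dp":[0,0,0],"spin":0},{"dp":[0,0,0],"spin":0}])

```text
time_s: 14.82
tool_pos: [0.4484, -0.466, 0.0093]
tool_rot: [-0.0, 0.808, -0.589, -0.0]
wrist_force: [0.6, 0.7, 0.6]
grip_width: 0.002
grasp_force: 0.0
```

```bash
sed -i 's/|(e\[:,1\]<-70)/|(e[:,1]<9)/' st.py; python3 st.py
```

```text
t 14.825 tool [ 448.4 -466.     9.3] rail -40.9 59.8 F [0.56 0.71 0.63] Frail 0.5 -0.75
top block centre rail [28.9 53.5] size [92.9 68.6] ang 82.1
side block centre rail [28.4 53.2] size [88.2 76.4] ang 89.6
```

>>> apply_moves(increments=[{"dp":[-0.005,0,0],"spin":0},{"dp":[-0.004,0,0],"spin":0},{"dp":[-0.004,0,0],"spin":0},{"dp":[-0.004,0,0],"spin":0},{"dp":[-0.004,0,0],"spin":0}])

```text
time_s: 15.55
tool_pos: [0.4416, -0.4469, 0.0096]
tool_rot: [0.0, 0.808, -0.589, 0.0]
wrist_force: [-0.6, -1.7, -1.0]
grip_width: 0.008
grasp_force: 1.1
```

```bash
python3 st.py; python3 -c "
from h import *
c=eyes.camera('side');a=cv2.resize(c['pixels'][180:330,300:450,::-1],None,fx=2.6,fy=2.6,interpolation=2)
c=eyes.camera('top');b=cv2.resize(c['pixels'][210:360,255:405,::-1],None,fx=2.6,fy=2.6,interpolation=2)
cv2.imwrite('pics/s3.png',np.hstack([a,b]))"
```

```text
t 15.55 tool [ 441.6 -446.9    9.6] rail -20.6 60.4 F [-0.57 -1.7  -0.97] Frail -1.44 1.07
top block centre rail [48.3 61.4] size [60.8 72. ] ang 0.2
side block centre rail [45.9 53.1] size [88.2 69. ] ang 89.8
```

View pics/s3.png

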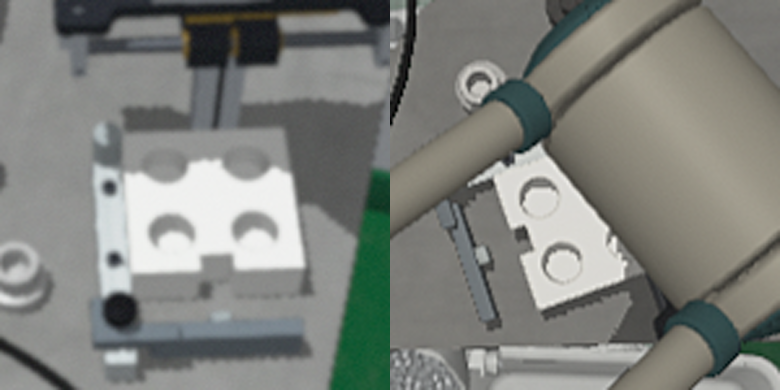

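The block lies flush along the rail and its slot lines up with the key. I'll push it on, then approach gently.

>>> apply_moves(increments=[{"dp":[-0.004,0,0],"spin":0},{"dp":[-0.004,0,0],"spin":0},{"dp":[-0.004,0,0],"spin":0},{"dp":[-0.004,0,0],"spin":0},{"dp":[-0.003,0,0],"spin":0}])

```text
time_s: 16.38
tool_pos: [0.436, -0.4283, 0.0096]
tool_rot: [-0.0, 0.808, -0.589, 0.0]
wrist_force: [1.1, -0.9, -0.0]
grip_width: 0.004
grasp_force: 0.7
```

>>> apply_moves(increments=[{"dp":[-0.001,0,0],"spin":0},{"dp":[-0.001,0,0],"spin":0},{"dp":[-0.001,0,0],"spin":0},{"dp":[-0.001,0,0],"spin":0},{"dp":[-0.001,0,0],"spin":0}])

```text
time_s: 17.0
tool_pos: [0.4345, -0.4239, 0.0096]
tool_rot: [0.0, 0.808, -0.589, 0.0]
wrist_force: [0.5, -2.2, 0.6]
grip_width: 0.004
grasp_force: 1.0
```

```bash
python3 st.py
```

```text
t 17.0 tool [ 434.5 -423.9    9.6] rail 3.5 60.0 F [ 0.5  -2.18  0.62] Frail -2.23 0.2
top block centre rail [80.2 85.1] size [30.9 53. ] ang 70.4
side block centre rail [69.7 53.1] size [88.1 68.6] ang 89.8
```

>>> apply_moves(increments=[{"dp":[-0.001,0,0],"spin":0},{"dp":[-0.001,0,0],"spin":0},{"dp":[-0.001,0,0],"spin":0},{"dp":[-0.0005,0,0],"spin":0},{"dp":[-0.0005,0,0],"spin":0}])

```text
time_s: 17.73
tool_pos: [0.4334, -0.4203, 0.0095]
tool_rot: [0.0, 0.808, -0.589, 0.0]
wrist_force: [1.4, -3.2, -0.4]
grip_width: 0.005
grasp_force: 1.5
```

>>> apply_moves(increments=[{"dp":[-0.0005,0,0],"spin":0},{"dp":[-0.0005,0,0],"spin":0},{"dp":[-0.0005,0,0],"spin":0},{"dp":[0,0,0],"spin":0},{"dp":[0,0,0],"spin":0}])

```text
time_s: 18.35
tool_pos: [0.4335, -0.4202, 0.0097]
tool_rot: [0.001, 0.808, -0.589, 0.002]
wrist_force: [1.1, -5.9, -1.3]
grip_width: 0.003
grasp_force: 2.9
```

```bash
python3 st.py; python3 -c "
from h import *
c=eyes.camera('side');a=cv2.resize(c['pixels'][220:320,320:440,::-1],None,fx=6,fy=6,interpolation=2)
cv2.imwrite('pics/s4.png',a)"
```

```text
t 18.35 tool [ 433.5 -420.2    9.7] rail 7.4 59.8 F [ 1.13 -5.88 -1.33] Frail -5.95 0.74
top block centre rail [82.  85.4] size [29.3 39.7] ang 70.5
side block centre rail [71.4 53.1] size [88.1 65.2] ang 89.8
```

View pics/s4.png

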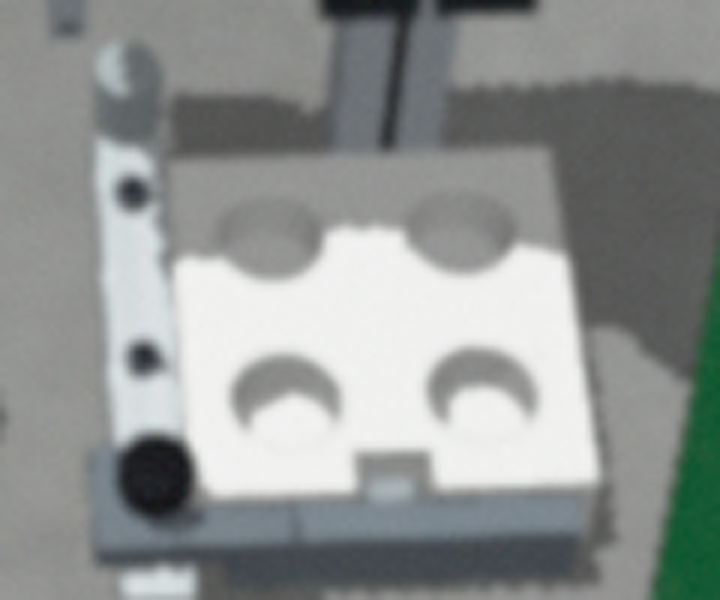

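The crop shows the key inside the slot and the block face flush with the stop plate. Now I'll press it up gently.

>>> apply_moves(increments=[{"dp":[-0.0005,0,0],"spin":0},{"dp":[-0.0005,0,0],"spin":0},{"dp":[0,0,0],"spin":0},{"dp":[0,0,0],"spin":0},{"dp":[0,0,0],"spin":0}])

```text
time_s: 19.12
tool_pos: [0.4336, -0.4202, 0.01]
tool_rot: [0.001, 0.808, -0.589, 0.002]
wrist_force: [2.2, -6.8, -1.0]
grip_width: 0.007
grasp_force: 3.5
```

>>> apply_moves(increments=[{"dp":[-0.0005,0,0],"spin":0},{"dp":[-0.0005,0,0],"spin":0},{"dp":[-0.0003,0,0],"spin":0},{"dp":[0,0,0],"spin":0},{"dp":[0,0,0],"spin":0}])

```text
time_s: 19.75
tool_pos: [0.4336, -0.4202, 0.0103]
tool_rot: [0.002, 0.808, -0.589, 0.003]
wrist_force: [1.8, -8.9, -1.2]
grip_width: 0.003
grasp_force: 4.4
```

>>> apply_moves(increments=[{"dp":[-0.0005,0,0],"spin":0},{"dp":[0,0,0],"spin":0},{"dp":[0,0,0],"spin":0},{"dp":[0,0,0],"spin":0},{"dp":[0,0,0],"spin":0}])

```text
time_s: 20.38
tool_pos: [0.4336, -0.4201, 0.0104]
tool_rot: [0.002, 0.808, -0.589, 0.004]
wrist_force: [2.1, -9.0, -1.8]
grip_width: 0.009
grasp_force: 4.7
```

It held about 9.3 N with no movement. I'll back off gently and rise.

>>> apply_moves(increments=[{"dp":[0.003,0,0],"spin":0},{"dp":[0.004,0,0],"spin":0},{"dp":[0.008,0,0],"spin":0},{"dp":[0.01,0,0],"spin":0},{"dp":[0.01,0,0],"spin":0}])

```text
time_s: 21.0
tool_pos: [0.4427, -0.4496, 0.0093]
tool_rot: [-0.0, 0.808, -0.589, -0.0]
wrist_force: [-0.0, -0.8, 0.6]
grip_width: 0.006
grasp_force: 0.0
```

>>> apply_moves(increments=[{"dp":[0.01,0,-0.02],"spin":0},{"dp":[0.02,0.02,-0.03],"spin":0},{"dp":[0.04,0.02,-0.03],"spin":0},{"dp":[0.04,0.02,-0.03],"spin":0},{"dp":[0.04,0.02,0],"spin":0}])

```text
time_s: 21.62
tool_pos: [0.4132, -0.6199, 0.1232]
tool_rot: [0.001, 0.808, -0.589, 0.003]
wrist_force: [-0.1, -0.9, -0.4]
grip_width: 0.003
grasp_force: 0.0
```

>>> apply_moves(increments=[{"dp":[0.03,0.02,0],"spin":0},{"dp":[0.03,0.02,0],"spin":0},{"dp":[0,0,0],"spin":0},{"dp":[0,0,0],"spin":0},{"dp":[0,0,0],"spin":0}])

```text
time_s: 22.25
tool_pos: [0.3934, -0.6847, 0.1196]
tool_rot: [-0.0, 0.809, -0.588, -0.0]
wrist_force: [0.3, -0.0, -0.4]
grip_width: 0.003
grasp_force: 0.0
```

```bash
python3 st.py; python3 -c "
from h import *
c=eyes.camera('side');a=cv2.resize(c['pixels'][210:330,310:430,::-1],None,fx=3.2,fy=3.2,interpolation=2)
c=eyes.camera('top');b=cv2.resize(c['pixels'][230:350,255:375,::-1],None,fx=3.2,fy=3.2,interpolation=2)
cv2.imwrite('pics/s5.png',np.hstack([a,b]))"
```

```text
t 22.25 tool [ 393.4 -684.7  119.6] rail -231.8 179.8 F [ 0.3  -0.03 -0.39] Frail -0.12 -0.28
top block centre rail [60.6 53.2] size [88.3 86. ] ang 89.5
side block centre rail [60.6 53.1] size [88.2 86.8] ang 90.0
```

View pics/s5.png

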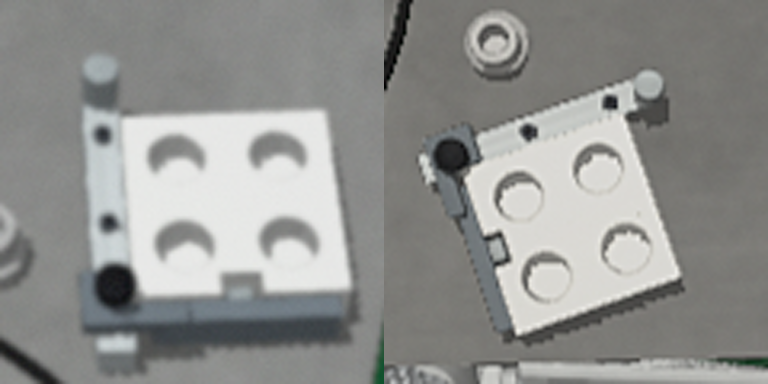

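Both views show the block flush on the rail and against the stop, with the key centred in the slot and the arm clear of everything. I'm handing it in.

```bash
python3 -c "
from rig import robot
print(robot.hand_in())"
```

```text
the job is handed in; nothing more can be done
None
```

The block made its quarter turn round the post and sits flush on the rail with its slot home on the stop's key. I pressed it there with about 9 N at the wrist, then let go and handed the job in at about 22 s; the hand-in returned no verdict.

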